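Put the bar churn in gear and park its paddle

ROBOT

A 7-joint arm with a two-finger parallel gripper is mounted at the origin on the work surface. World frame = base frame: x ahead of the robot, y to its left, z up, the work surface at z = 0. Lengths are in m, angles in rad, forces in N, time in s.
With the tool pointing down it reaches from about 0.35 to 0.9 m from the base axis. Payload 8.1 kg.
Tool frame: the origin (TCP) lies midway between the tips of the shut fingers; the grasp point (between the pads) lies arm.grip_point_offset behind it (arm.grip_point_offset is the distance from the TCP to the grasp point, in m); y points along the fingers, z is the direction in which the jaws open and shut, and the axes are right-handed (so a half turn about y gives the same grasp; the last joint's range is limited). The gripper opens to 92 mm and grips with 3 to 60 N. Pads are 19 mm wide; open, the fingers measure 130 mm over their backs; the gripper's body (75 mm by 190 mm) begins 47 mm behind the grasp point.
Start: joints at [-1.402, 0.434, 0.025, 1.573, -0.012, 1.134, -0.075], TCP at [0.168, 0.602, 0.227] pointing down, gripper open.
Joint ranges: [-2.62, 2.62], [-0.44, 2.09], [-1.27, 1.32], [0.08, 2.57], [-1.32, 4.46], [0.12, 2], [-2.74, 2.74]. Speed limits (rad/s): [2.22, 2.22, 3.01, 3.01, 3.14, 3.14, 3.14].

INTERFACE

Orientations are given as a rotation vector (axis times angle).
In Python, from cell import arm, get_image, camera_info gives the robot as it stands.
- The arm moves only by the tool carry_out, never from a script. Its argument "steps" is one flat list of numbers, 5 for each row, row after row: the opening, from 0 (shut) to 1 (fully open), then the shift along the world's x, y, z in units of 0.1 m (1.0 is 0.1 m), then the turn about the world's z in units of 45 degrees (1.0 is 45 degrees). In form: [hand, dx, dy, dz, spin, hand, dx, dy, dz, spin, ...]. A call has 1 to 12 rows; each row is the pose to reach, as a shift and turn from the pose commanded when the call began; what a row does not reach only later rows make up. A row lasts 1/10 s, in which the tool goes at most 50 mm and 8.59 degrees, less where a joint would pass 70% of its speed; a pose out of reach is approached as far as the arm can. A call with a number of a shift or a turn outside -1 to 1 is refused whole. A call with a gripper value outside its range is refused whole. The fingers move at their own pace and stop on an object; "grip_force" is the grip in N (left out, the last holds). Time passes only in rows, so rows that repeat a pose let the fingers close. It gives the time, the measured TCP pose, the force and the opening at its end, in the units of the state.
- arm.observe(): the state, without advancing time (a new reading comes with each control period).
- get_image(name): name is "scene" or "top" or "wrist"; returns (picture, depth): 384x512x3 uint8, red, green, blue; 384x512 float32, m along the optical axis (not along the pixel's ray), 0 where there is no reading.
- camera_info(name): a dict with "fovy" (degrees; the focal length in pixels is half the picture's height over the tangent of half this angle, whatever the lens; pixels are square), "cx", "cy" (the principal point, pixels), "R" (3x3) and "t" (3): a world point X has camera coordinates R X + t; the wrist camera has in their place "tool_from_camera" (4x4, takes a point from camera to tool coordinates, whose origin is the TCP and whose axes are the tool frame's). Camera axes: x right, y down, z forward; pixel columns grow to the right and rows downward; lengths in m; the calibration is good to about 2 mm. A picture is of the moment at which its call begins: read the wrist's pose just before it. camera_info takes no time and is no camera call.
- arm.sign_off(): hands the job in, once; it reports no verdict.
The state is a dict: "clock": time; "joints": joint angles; "dq": joint speeds; "joint_efforts": joint torques, N m; "position": TCP position; "ee_rot": TCP orientation; "force": force on the tool from outside, world axes, zero at the start; "ft_torque": the same for the moment, N m; "width": opening from 0.0 (shut) to 1.0 (fully open).
Only numpy, scipy, OpenCV 4.12 (cv2) and the standard library are available. Lean on these libraries where they do the work, as an engineer would, in place of code of your own. Each camera call takes 0.05 s, during which the arm holds its last target. There are 200 camera calls.

TASK

The red hand churn on the counter is out of gear. Take its wooden T-handle and, with only light downward pressure, rock it to and fro until the hidden teeth find each other and the handle drops fully down (pressing hard on teeth that do not line up damages them); then turn the handle to bring the orange pointer to the yellow mark, let go, and leave the handle down. Leave the cup, the sugar jar and the plant where they stand.

Things in the scene. Friction and masses are not known exactly. Their poses are not given: they have to be found in the camera images.
- churn: Red table-top churn, fixed: grey metal foot 170 x 250 mm, red column 70 x 45 mm, red head 80 mm wide with its top at 160 mm, clear jar of 100 mm diameter under the head. Origin: at counter height on the vertical spindle axis. z up; the column stands towards +y (115 mm from the axis), the yellow mark is on the -y side.
- spindle: Vertical spindle that turns with the T-handle (it does not move down). Origin on its axis at counter height; z up; its x points along the handle's bar, so its yaw is the bar's direction. Out of gear it turns easily (0.03 N m) both ways. The handle's teeth mesh within about 0.1 rad either side of a gap; there is a gap every 1.047 rad, at an unseen angle that varies.
- grip (a point): Centre of the T-handle's wooden bar, on the spindle axis, where to grip: 246 mm above the counter with the handle up, 230 mm fully down. The bar is 100 mm long (along the spindle's x), 16 wide, 20 high; fingers can straddle its middle from above: below it are a 22 mm thick stem and, from 34 mm under its centre, a round skirt of 62 mm diameter.
- knob (a joint): How far the T-handle is pushed down, m: 0 up (out of gear), 0.016 fully down on its stop (in gear). Slides stiffly (about 3.5 N), stays where left. Its three hidden teeth, on a spring (8 N/mm, 3 mm stroke), meet the paddle's teeth 1 to 11 mm down (varies, unseen). Tip on tip it goes no further; in mesh it goes freely to the stop. Over 15 N damages the teeth.
- paddle: Driven part: dark collar (72 mm diameter) under the handle's skirt, hiding six equal teeth, with an orange pointer arm, and the wooden paddle in the jar. Turns about the spindle axis against about 0.12 N m of friction, stays where left; in gear it follows the handle with up to 0.2 rad of play. Origin on the axis at counter height; z up; the pointer lies along its -y.
- pointer_tip (a point): Tip of the orange pointer (14 mm wide, 6 mm thick), 75 mm from the spindle axis, 166 mm above the counter.
- mark (a point): Where the pointer's tip must come: 75 mm from the spindle axis, 166 mm above the counter, just inside the small yellow block (14 x 16 x 20 mm) on the head.
- cup_rim (a point): White mug, 76 mm across, 62 mm high, loose; the point is the centre of its rim. To be left alone.
- sugar: Glass sugar jar with wooden lid, 64 mm across, 105 mm high, loose; origin under its centre. To be left alone.
- plant: Terracotta pot with a small plant, 116 mm across, pot 95 mm high, leaves up to 180 mm, loose; origin under its centre. To be left alone.

How it is judged:
By the outcome, as a careful person would: the job done as asked, in the order asked, and still so for the second after the job is handed in, with the robot touching nothing.
It also fails if it takes over 67 s, if anything falls off the work surface, if the arm or the gripper's body presses on something with over 40 N, if the wrist force passes 120 N, or if a joint passes its speed limit or range.

## Working session

There is one attempt and no reset: what is moved stays moved. The work goes in short steps, Python scripts to look and compute and a tool call to move; the robot and the scene stay as the last step left them, time stands still between calls to the robot, and variables do not carry over. Pictures are saved under pics/ and viewed, about 8 in all and at most 12, crops included, and the job is handed in when it is done.

Besides the shell and the picture viewer there is one more tool, called after "Emit:" as a command line: name --argument value ..., lists and objects as JSON in quotes. carry_out: Moves the arm, as the interface text tells. Shifts and turns lie within -1 to 1; 1 stands for 0.1 m of shift or 45 degrees of turn. Its arguments: {"type":"object","properties":{"steps":{"type":"array","items":{"type":"number"}},"grip_force":{"type":"number"}},"required":["steps"]}

```bash
mkdir -p pics
cat > h.py <<'E'
import numpy as np, cv2
from cell import arm, get_image, camera_info
from scipy.spatial.transform import Rotation as Ro
def cloud(name):
    s=arm.observe(); im,d=get_image(name); c=camera_info(name)
    f=d.shape[0]/2/np.tan(np.radians(c["fovy"])/2)
    v,u=np.mgrid[:d.shape[0],:d.shape[1]]
    P=np.stack([(u-c["cx"])/f*d,(v-c["cy"])/f*d,d],-1)
    if "R" in c: W=(P-np.array(c["t"]))@np.array(c["R"])
    else:
        T=np.array(c["tool_from_camera"]); W=P@T[:3,:3].T+T[:3,3]
        W=W@Ro.from_rotvec(s["ee_rot"]).as_matrix().T+np.array(s["position"])
    W[d==0]=np.nan
    return im,d,W
def save(n,im): cv2.imwrite("pics/"+n,im[:,:,::-1])
E
python3 - <<'E'
from h import *
s=arm.observe(); print(s, arm.grip_point_offset)
print(Ro.from_rotvec(s["ee_rot"]).as_matrix().round(3))
a,d,W=cloud("scene"); b,d2,W2=cloud("top"); save("scene.png",a); save("top.png",b)
np.savez("o.npz",a=a,W=W,b=b,W2=W2)
E
```

```text
{'clock': 0.0, 'joints': array([-1.40158828,  0.435213  ,  0.02494794,  1.57409876, -0.01162492,
        1.13395746, -0.0751155 ]), 'dq': array([-1.28768549e-04,  7.61707733e-04,  4.09458515e-04,  4.46910486e-05,
        1.86633236e-03, -1.92417398e-03,  4.45161321e-04]), 'joint_efforts': array([-7.59825307e-04, -6.67876482e+01,  9.84727889e-01, -3.14440620e+01,
       -6.04998437e-02,  4.32196003e-02,  1.71737324e-04]), 'position': array([0.16769405, 0.60156393, 0.22595021]), 'ee_rot': array([-1.5617701 ,  0.21354085, -0.21338094]), 'force': array([-0.02298076, -0.33429869, -0.94092466]), 'ft_torque': array([ 0.05738052, -0.02279781, -0.00286891]), 'width': 0.9997618788240553} 0.0188
[[ 0.963 -0.     0.269]
 [-0.269 -0.002  0.963]
 [ 0.    -1.    -0.002]]
```

View pics/scene.png

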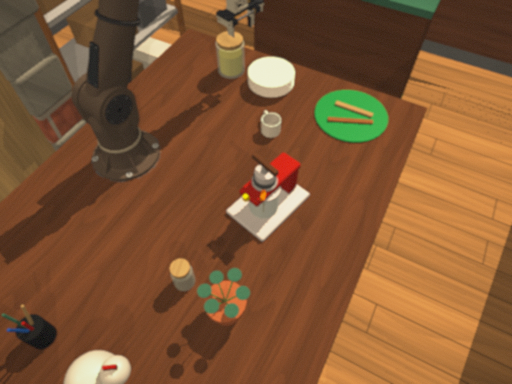

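View pics/top.png

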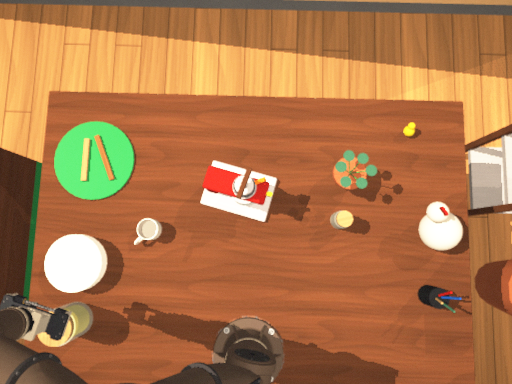

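The top view shows the churn at about (244,187), with the dark bar across it, the orange pointer near (261,181) and the yellow mark near (270,194). The cup, sugar jar and plant are well clear. Next I measure.

Run:
```python
from h import *
o=np.load("o.npz")
for im,W,n in((o["a"],o["W"],"scene"),(o["b"],o["W2"],"top")):
    hsv=cv2.cvtColor(im,cv2.COLOR_RGB2HSV); H,S,V=hsv[...,0],hsv[...,1],hsv[...,2]
    z=W[...,2]; cx=im.shape
    near=(np.hypot(W[...,0]-.6,W[...,1]-.0)<.25)
    def st(k,m):
        m=m&near
        if m.sum(): print(n,k,m.sum(),np.nanmedian(W[m],0).round(4),np.nanmin(W[m],0).round(3),np.nanmax(W[m],0).round(3))
    st("bar",(z>.222)&(z<.27)); st("red",(z>.15)&(z<.17)&((H<5)|(H>175))&(S>150))
    st("yellow",(H>24)&(H<34)&(S>150)&(z>.14)); st("orange",(H>7)&(H<22)&(S>190)&(V>150)&(z>.14)&(z<.19))
    m=near&(z>.222)&(z<.27); X=W[m][:,:2]; c=X.mean(0); u,s,v=np.linalg.svd(X-c); print("bardir",c,v[0],np.degrees(np.arctan2(v[0,1],v[0,0])))
    m=(near&(z>.005)&(z<.03)&(S<60)); print("foot",cv2.minAreaRect(W[m][:,:2].astype(np.float32)))
b=o["b"][150:225,190:290]; save("crop.png",cv2.resize(b,None,fx=6,fy=6,interpolation=cv2.INTER_CUBIC))
```

```text
scene bar 245 [0.5756 0.0206 0.2529] [0.525 0.004 0.223] [0.623 0.048 0.26 ]
scene red 732 [0.5933 0.0928 0.1585] [ 0.522 -0.057  0.15 ] [0.642 0.162 0.164]
scene yellow 21 [ 0.5514 -0.058   0.1721] [ 0.536 -0.066  0.149] [ 0.559 -0.044  0.176]
scene orange 64 [ 0.5937 -0.0281  0.1671] [ 0.539 -0.046  0.155] [ 0.606 -0.008  0.172]
bardir [0.57596033 0.02208646] [ 0.94861702 -0.31642652] -18.446952986437097
foot ((0.5803712606430054, 0.048605822026729584), (0.24682721495628357, 0.16660240292549133), 74.92160034179688)
top bar 179 [0.5689 0.0283 0.256 ] [0.523 0.008 0.23 ] [0.617 0.049 0.264]
top red 947 [0.5802 0.0931 0.1605] [ 0.518 -0.053  0.15 ] [0.64  0.165 0.169]
top yellow 21 [ 0.5506 -0.0524  0.1734] [ 0.543 -0.062  0.157] [ 0.601 -0.022  0.179]
top orange 33 [ 0.5878 -0.0219  0.1682] [ 0.545 -0.046  0.158] [ 0.598 -0.009  0.174]
bardir [0.56868577 0.02801429] [-0.945095    0.32679571] 160.92559721599974
foot ((0.577702522277832, 0.05203007906675339), (0.2492775171995163, 0.17169341444969177), 75.56776428222656)
```

View pics/crop.png

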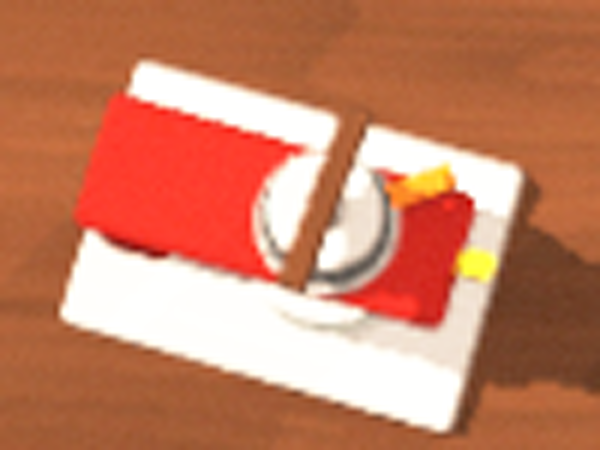

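Emit:
carry_out --steps '[1,0.2,-0.3,0.4,0,1,0.4,-0.6,0.8,0,1,0.7,-1,1,0]'

```text
clock: 0.4
position: [0.2314, 0.5105, 0.3243]
ee_rot: [-1.558, 0.211, -0.211]
force: [0.6, 1.4, 0.4]
width: 1.001
```

Emit:
carry_out --steps '[1,0.3,-0.4,0,0,1,0.5,-0.7,0,0,1,0.7,-1,0,0]'

```text
clock: 0.7
position: [0.3029, 0.4081, 0.3222]
ee_rot: [-1.56, 0.214, -0.214]
force: [0.3, 0.5, 0.0]
width: 1.002
```

Emit:
carry_out --steps '[1,0.3,-0.4,0,0,1,0.5,-0.7,0,0,1,0.7,-1,0,0]'

```text
clock: 1.0
position: [0.3726, 0.3081, 0.322]
ee_rot: [-1.56, 0.214, -0.214]
force: [-0.1, 0.8, -0.2]
width: 1.003
```

Emit:
carry_out --steps '[1,0.3,-0.4,0,0,1,0.5,-0.7,0,0,1,0.7,-1,0,0]'

```text
clock: 1.3
position: [0.4425, 0.2081, 0.322]
ee_rot: [-1.56, 0.214, -0.214]
force: [1.1, 1.0, -0.1]
width: 1.003
```

Emit:
carry_out --steps '[1,0.3,-0.4,0,0,1,0.5,-0.7,0,0,1,0.7,-1,0,0]'

```text
clock: 1.6
position: [0.5125, 0.1082, 0.322]
ee_rot: [-1.56, 0.214, -0.214]
force: [1.8, 0.6, 0.1]
width: 1.001
```

Emit:
carry_out --steps '[1,0.27,-0.38,0,-0.07,1,0.54,-0.77,0,-0.07,1,0.54,-0.77,0,-0.07,1,0.54,-0.77,0,-0.07]'

```text
clock: 2.0
position: [0.566, 0.0317, 0.3216]
ee_rot: [-1.556, 0.26, -0.258]
force: [-0.3, 0.8, 0.8]
width: 1.002
```

Run:
```python
from h import *
s=arm.observe(); R=Ro.from_rotvec(s["ee_rot"]).as_matrix(); print(s["position"],np.degrees(np.arctan2(R[1,2],R[0,2])),s["joints"])
for n in("wrist","top"):
    im,d,W=cloud(n); z=W[...,2]; save(n+"2.png",im); np.savez(n+"2.npz",im=im,W=W)
    hsv=cv2.cvtColor(im,cv2.COLOR_RGB2HSV); H,S,V=[hsv[...,i] for i in range(3)]
    near=np.hypot(W[...,0]-.572,W[...,1]-.025)<.12
    m=near&(z>.235)&(z<.27); print(n,m.sum())
    if m.sum()>20: print("bar",cv2.minAreaRect(W[m][:,:2].astype(np.float32)),np.median(W[m],0))
    for k,m in(("y",(H>24)&(H<34)&(S>150)),("o",(H>7)&(H<22)&(S>190)&(V>150))):
        m=m&near&(z>.15)&(z<.19)
        if m.sum()>5: print(k,m.sum(),np.median(W[m],0).round(4))
```

```text
[0.56602071 0.0317077  0.32155284] 71.11189737838664 [-0.4911421   0.28291193  0.45369881  1.59593768 -0.12710536  1.29334131
  1.22304068]
wrist 2446
bar ((0.5672556757926941, 0.030158575624227524), (0.02144889533519745, 0.09153253585100174), 69.84246826171875) [0.56332253 0.03148212 0.255562  ]
o 78 [ 0.5874 -0.0218  0.1682]
top 0
```

View pics/wrist2.png

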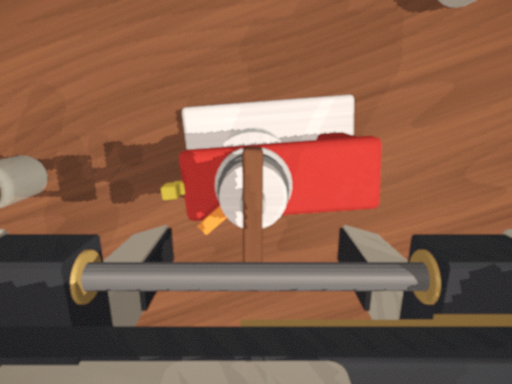

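The wrist view shows the bar vertical at column 253, close to the jaw centre at column 256, with the skirt disc centred at (254,188). The pointer is at (212,222) and the mark at (172,190). I'll fit the axis from the skirt and the bar end.

Run:
```python
from h import *
o=np.load("wrist2.npz"); im,W=o["im"],o["W"]; z=W[...,2]
hsv=cv2.cvtColor(im,cv2.COLOR_RGB2HSV); H,S,V=[hsv[...,i] for i in range(3)]
near=np.hypot(W[...,0]-.57,W[...,1]-.027)<.06
rows=np.arange(384)[:,None]+0*np.arange(512)
zz=z[near&(rows<232)]; print(np.histogram(zz[zz>.14],bins=np.arange(.14,.265,.006)))
m=near&(z>.185)&(z<.23)&(rows<232)&(S<80)
X=W[m]; print(m.sum(),X.min(0),X.max(0)); (c,r)=cv2.minEnclosingCircle(X[:,:2].astype(np.float32)); print("skirt",c,r)
m=near&(z>.235)&(z<.262)&(rows<262); X=W[m][:,:2]
u=np.array([np.cos(np.radians(-19.5)),np.sin(np.radians(-19.5))]); n=np.array([-u[1],u[0]])
print("along",np.percentile(X@u,[0,1,99,100]),"across",np.percentile(X@n,[1,10,50,90,99]))
a=X[:,0];print("fit", np.degrees(np.arctan(np.polyfit(X@u,X@n,1)[0]))-19.5)
for p in((.572,.025),(.566,.0317)): print(np.dot(p,u),np.dot(p,n))
m=(H>22)&(H<36)&(S>130)&(z>.14)&(z<.19)&(np.hypot(W[...,0]-.57,W[...,1]-.027)<.12);print("y",m.sum(),np.median(W[m],0),W[m].min(0),W[m].max(0))
m=(H>7)&(H<22)&(S>190)&(V>150)&(z>.14)&(z<.19)&(np.hypot(W[...,0]-.57,W[...,1]-.027)<.12);X=W[m];i=np.argmax(np.hypot(X[:,0]-.57,X[:,1]-.027));print("o",X.min(0),X.max(0),X[i])
```

```text
(array([  35,   74,  326, 2479,  622,   41,   27,  477,   42,   31,   37,
       1239,  795,    4,    6,   13,   70,   20,  144, 1611]), array([0.14 , 0.146, 0.152, 0.158, 0.164, 0.17 , 0.176, 0.182, 0.188,
       0.194, 0.2  , 0.206, 0.212, 0.218, 0.224, 0.23 , 0.236, 0.242,
       0.248, 0.254, 0.26 ]))
2560 [ 0.53619355 -0.00647636  0.18501861] [0.60202482 0.06394873 0.22990361]
skirt (0.5713340640068054, 0.028450578451156616) 0.03580524027347565
along [0.47889463 0.47922414 0.56803848 0.57033346] across [0.20868581 0.21098389 0.21747185 0.22404166 0.22674568]
fit -19.06008740628408
0.5308457614238817 0.2145035607590214
0.5229534065204624 0.21881641759393636
y 304 [ 0.54820553 -0.0522598   0.17281827] [ 0.54130932 -0.06362273  0.1497988 ] [ 0.55701778 -0.04390749  0.17627923]
o [ 0.55331969 -0.0428427   0.15788598] [ 0.59807253 -0.01352908  0.17054511] [ 0.5957539  -0.04039336  0.16971116]
```

Emit:
carry_out --steps '[1,0.05,-0.03,-0.2,0,1,0.05,-0.03,-0.4,0,1,0.05,-0.03,-0.6,0,1,0.05,-0.03,-0.8,0,1,0.05,-0.03,-0.86,0,1,0.05,-0.03,-0.86,0,1,0.05,-0.03,-0.86,0]'

```text
clock: 2.8
position: [0.5713, 0.0306, 0.2371]
ee_rot: [-1.555, 0.255, -0.256]
force: [-0.1, -0.5, -0.1]
width: 1.001
```

```bash
python3 -c "
from h import *
s=arm.observe();print(s['position'],s['force'],s['dq'].round(3))"
```

```text
[0.5712522  0.03062526 0.2370637 ] [-0.07242525 -0.49594767 -0.10453638] [ 0.004 -0.004  0.004 -0.008 -0.001 -0.002  0.002]
```

Emit:
carry_out --steps '[1,0,-0.02,-0.02,0,1,0,-0.02,-0.02,0,0,0,-0.02,-0.02,0,0,0,-0.02,-0.02,0,0,0,-0.02,-0.02,0,0,0,-0.02,-0.02,0,0,0,-0.02,-0.02,0,0,0,-0.02,-0.02,0,0,0,-0.02,-0.02,0]' --grip_force 30

```text
clock: 3.7
position: [0.571, 0.028, 0.2341]
ee_rot: [-1.556, 0.256, -0.256]
force: [-0.1, -0.2, -0.0]
width: 0.439
```

Emit:
carry_out --steps '[0,0,0,0,0,0,0,0,0,0,0,0,0,0,0,0,0,0,0,0,0,0,0,0,0,0,0,0,0,0]'

```text
clock: 4.3
position: [0.5709, 0.0277, 0.2341]
ee_rot: [-1.556, 0.257, -0.257]
force: [-0.7, -1.2, 0.8]
width: 0.212
```

Emit:
carry_out --steps '[0,0,0,0,0,0,0,0,0,0,0,0,0,0,0]'

```text
clock: 4.6
position: [0.5709, 0.0277, 0.2341]
ee_rot: [-1.556, 0.257, -0.257]
force: [-1.5, -2.4, 0.3]
width: 0.21
```

Emit:
carry_out --steps '[0.35,0,0,0,0,0.35,0,0,0,0,0.35,0,0,0,0,0.35,0,0,0.04,0,0.35,0,0,0.04,0,0.35,0,0,0.04,0,0,0,0,0.04,0,0,0,0,0.04,0,0,0,0,0.04,0,0,0,0,0.04,0,0,0,0,0.04,0,0,0,0,0.04,0]'

```text
clock: 5.8
position: [0.5709, 0.0277, 0.2381]
ee_rot: [-1.556, 0.257, -0.257]
force: [-1.3, -1.5, -0.1]
width: 0.171
```

Emit:
carry_out --steps '[0,0,0,0,0,0,0,0,0,0,0,0,0,0,0]'

```text
clock: 6.1
position: [0.5708, 0.0277, 0.2381]
ee_rot: [-1.556, 0.257, -0.256]
force: [-1.0, -2.3, 0.2]
width: 0.172
```

Emit:
carry_out --steps '[0,0,0,-0.01,0,0,0,0,-0.01,0,0,0,0,-0.01,0]' --grip_force 40

```text
clock: 6.4
position: [0.5709, 0.0278, 0.2371]
ee_rot: [-1.556, 0.257, -0.257]
force: [-1.5, -3.5, 1.2]
width: 0.173
```

Emit:
carry_out --steps '[0,0,0,-0.01,0,0,0,0,-0.01,0,0,0,0,-0.01,0]'

```text
clock: 6.7
position: [0.5709, 0.0278, 0.236]
ee_rot: [-1.556, 0.257, -0.256]
force: [-1.0, -3.5, 0.2]
width: 0.171
```

Emit:
carry_out --steps '[0,0,0,-0.01,0,0,0,0,-0.01,0,0,0,0,-0.01,0]'

```text
clock: 7.0
position: [0.5709, 0.0278, 0.235]
ee_rot: [-1.556, 0.257, -0.256]
force: [-1.1, -4.4, 0.7]
width: 0.169
```

Run:
```python
from h import *
for _ in range(2):
    im,d,W=cloud("wrist"); s=arm.observe(); print(s['position'],s['force'])
save("w3.png",im); np.savez("w3.npz",im=im,W=W)
z=W[...,2]; m=(np.hypot(W[...,0]-.571,W[...,1]-.028)<.05)&(z>.195)&(z<.225); print(m.sum(), np.median(z[m]),np.histogram(z[m],bins=np.arange(.195,.226,.002)))
```

```text
[0.57088795 0.02779523 0.23508194] [-2.54816536 -3.69699599  0.24734548]
[0.57086963 0.02777484 0.23504403] [-2.20007906 -3.87085528  0.69662047]
2396 0.2087054178892414 (array([  28,   24,   21,   28,   25,   60, 1405,  795,    3,    2,    0,
          2,    1,    2,    0]), array([0.195, 0.197, 0.199, 0.201, 0.203, 0.205, 0.207, 0.209, 0.211,
       0.213, 0.215, 0.217, 0.219, 0.221, 0.223, 0.225]))
```

View pics/w3.png

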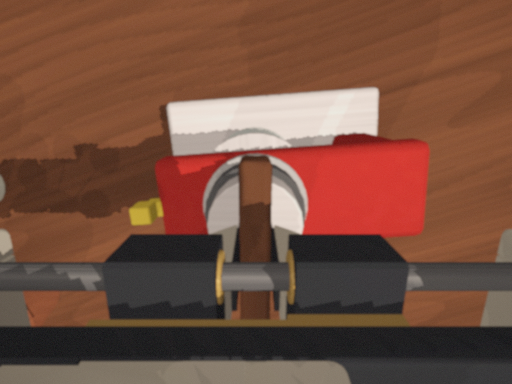

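The jaws hold the bar squarely and the skirt has come down about 3 mm with the gripper. I'll continue in 1 mm steps, watching for spring load.

Emit:
carry_out --steps '[0,0,0,-0.01,0,0,0,0,-0.01,0,0,0,0,-0.01,0]'

```text
clock: 7.4
position: [0.5709, 0.0278, 0.2344]
ee_rot: [-1.555, 0.257, -0.257]
force: [-2.9, -4.5, 3.5]
width: 0.169
```

Emit:
carry_out --steps '[0,0,0,-0.01,0,0,0,0,-0.01,0,0,0,0,-0.01,0]'

```text
clock: 7.7
position: [0.5709, 0.0278, 0.2338]
ee_rot: [-1.555, 0.256, -0.257]
force: [-3.9, -3.4, 6.6]
width: 0.172
```

Emit:
carry_out --steps '[0,0,0,0,0.1,0,0,0,0,0.2,0,0,0,0,0.3,0,0,0,0,0.3]'

```text
clock: 8.1
position: [0.571, 0.0277, 0.2338]
ee_rot: [-1.569, 0.069, -0.07]
force: [-5.0, -3.5, 6.4]
width: 0.168
```

Emit:
carry_out --steps '[0,0,0,0,0.1,0,0,0,0,0.2,0,0,0,0,0.3,0,0,0,0,0.3]'

```text
clock: 8.5
position: [0.5709, 0.0275, 0.2332]
ee_rot: [-1.568, -0.115, 0.115]
force: [-3.2, -5.0, 1.2]
width: 0.17
```

Force dropped from 6.4 to 1.2 N and the handle sank, so it looks like mesh. I'll push gently.

Emit:
carry_out --steps '[0,0,0,-0.01,0,0,0,0,-0.01,0,0,0,0,-0.01,0]'

```text
clock: 8.8
position: [0.5709, 0.0275, 0.2321]
ee_rot: [-1.568, -0.113, 0.113]
force: [-1.7, -4.3, 0.9]
width: 0.167
```

Emit:
carry_out --steps '[0,0,0,-0.01,0,0,0,0,-0.01,0,0,0,0,-0.01,0]'

```text
clock: 9.1
position: [0.5708, 0.0275, 0.231]
ee_rot: [-1.568, -0.113, 0.113]
force: [-1.8, -5.3, 1.2]
width: 0.175
```

Emit:
carry_out --steps '[0,0,0,-0.01,0,0,0,0,-0.015,0,0,0,0,-0.02,0,0,0,0,-0.02,0]'

```text
clock: 9.5
position: [0.5709, 0.0275, 0.2291]
ee_rot: [-1.568, -0.113, 0.113]
force: [-2.3, -5.1, 0.9]
width: 0.167
```

Emit:
carry_out --steps '[0,0,0,-0.01,0,0,0,0,-0.015,0,0,0,0,-0.02,0,0,0,0,-0.02,0]'

```text
clock: 9.9
position: [0.5709, 0.0275, 0.2271]
ee_rot: [-1.568, -0.113, 0.113]
force: [-2.1, -3.8, 0.7]
width: 0.175
```

Emit:
carry_out --steps '[0,0,0,-0.01,0,0,0,0,-0.015,0,0,0,0,-0.02,0,0,0,0,-0.02,0]'

```text
clock: 10.3
position: [0.5709, 0.0276, 0.2251]
ee_rot: [-1.568, -0.113, 0.113]
force: [-1.8, -5.3, 0.8]
width: 0.169
```

Emit:
carry_out --steps '[0,0,0,-0.01,0,0,0,0,-0.015,0,0,0,0,-0.02,0,0,0,0,-0.02,0]'

```text
clock: 10.7
position: [0.5708, 0.0276, 0.2231]
ee_rot: [-1.568, -0.113, 0.113]
force: [-2.0, -4.8, 1.6]
width: 0.171
```

Emit:
carry_out --steps '[0,0,0,-0.01,0,0,0,0,-0.01,0,0,0,0,-0.01,0]'

```text
clock: 11.0
position: [0.5709, 0.0276, 0.2221]
ee_rot: [-1.568, -0.113, 0.113]
force: [-2.7, -4.1, 0.5]
width: 0.17
```

Emit:
carry_out --steps '[0,0,0,-0.01,0,0,0,0,-0.01,0,0,0,0,-0.01,0]'

```text
clock: 11.3
position: [0.571, 0.0275, 0.222]
ee_rot: [-1.568, -0.113, 0.113]
force: [-5.4, -4.9, 7.4]
width: 0.174
```

Force rose to 7.4 N at 16.1 mm down, so the handle is on its stop. I'll turn clockwise towards the mark, stopping short, then look.

Emit:
carry_out --steps '[0,0,0,0.003,-0.08,0,0,0,0.003,-0.16,0,0,0,0.003,-0.24,0,0,0,0.003,-0.32,0,0,0,0.003,-0.4,0,0,0,0.003,-0.48,0,0,0,0.003,-0.56,0,0,0,0.003,-0.6,0,0,0,0.003,-0.6,0,0,0,0.003,-0.6]'

```text
clock: 12.3
position: [0.5709, 0.0278, 0.222]
ee_rot: [-1.555, 0.256, -0.257]
force: [-3.8, -4.6, 6.6]
width: 0.174
```

```bash
cat > m.py <<'E'
import sys
from h import *
tag=sys.argv[1]; ax=np.array([.571,.028]); s=arm.observe(); R=Ro.from_rotvec(s["ee_rot"]).as_matrix()
print(s["position"],s["force"],s["ft_torque"],"jaw",np.degrees(np.arctan2(R[1,2],R[0,2])))
out=[]
for n in("scene","top","wrist"):
    im,d,W=cloud(n); z=W[...,2]
    hsv=cv2.cvtColor(im,cv2.COLOR_RGB2HSV); H,S,V=[hsv[...,i] for i in range(3)]
    r=np.hypot(W[...,0]-ax[0],W[...,1]-ax[1])
    for k,m in(("yel",(H>23)&(H<36)&(S>130)),("ora",(H>7)&(H<22)&(S>185)&(V>140))):
        m=m&(r<.11)&(r>.03)&(z>.15)&(z<.185)
        if m.sum()>3:
            a=np.degrees(np.arctan2(W[m][:,1]-ax[1],W[m][:,0]-ax[0])); print(n,k,m.sum(),"angle med/min/max",np.median(a).round(1),a.min().round(1),a.max().round(1),"rmax",r[m].max().round(3),W[m].mean(0).round(3))
    c={"scene":(225,140,90),"top":(205,150,90)}.get(n)
    if c: im=cv2.resize(im[c[1]:c[1]+c[2],c[0]:c[0]+c[2]],None,fx=4.2,fy=4.2,interpolation=cv2.INTER_CUBIC)
    else: im=cv2.resize(im[:,60:452],(392,378))
    out.append(im[:378])
save(tag+".png",np.hstack([out[0],out[2]]))
E
python3 m.py a
```

```text
[0.57094982 0.02778542 0.22201329] [-3.81597456 -4.61835341  6.56087297] [-0.89948127  0.98116594  0.05785825] jaw 71.26323192272146
scene yel 6 angle med/min/max -101.3 -103.9 -98.8 rmax 0.093 [ 0.553 -0.062  0.173]
scene ora 83 angle med/min/max -84.8 -118.6 -72.8 rmax 0.084 [ 0.572 -0.036  0.164]
wrist yel 337 angle med/min/max -105.2 -109.4 -100.8 rmax 0.094 [ 0.549 -0.054  0.172]
wrist ora 130 angle med/min/max -90.6 -109.4 -85.5 rmax 0.077 [ 0.567 -0.023  0.165]
```

View pics/a.png

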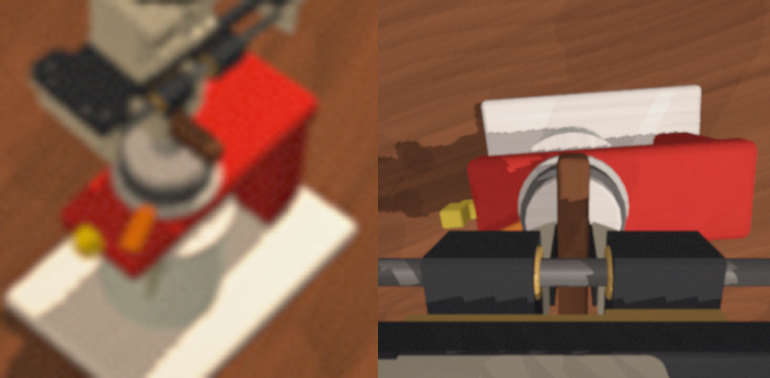

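The pointer has followed the handle (orange at (138,228), mark at (88,240) in the left crop), so it is in gear. It stands at about -87° against about -105° for the mark.

Emit:
carry_out --steps '[0,0,0,0,-0.08,0,0,0,0,-0.16,0,0,0,0,-0.24,0,0,0,0,-0.32,0,0,0,0,-0.32,0,0,0,0,-0.32]'

```text
clock: 13.05
position: [0.571, 0.0279, 0.222]
ee_rot: [-1.523, 0.453, -0.453]
force: [-4.5, -3.5, 6.6]
width: 0.172
```

```bash
python3 m.py b
```

```text
[0.57101844 0.02791825 0.22199576] [-4.54687525 -3.48210492  6.56250098] [-0.83831256  0.86585642  0.07902036] jaw 56.8644651147074
scene yel 6 angle med/min/max -101.0 -104.0 -98.4 rmax 0.093 [ 0.554 -0.06   0.173]
scene ora 79 angle med/min/max -98.1 -117.5 -87.5 rmax 0.085 [ 0.561 -0.034  0.165]
wrist yel 7 angle med/min/max -108.4 -108.8 -107.9 rmax 0.079 [ 0.547 -0.045  0.157]
wrist ora 114 angle med/min/max -105.2 -109.0 -100.2 rmax 0.078 [ 0.558 -0.019  0.166]
```

View pics/b.png

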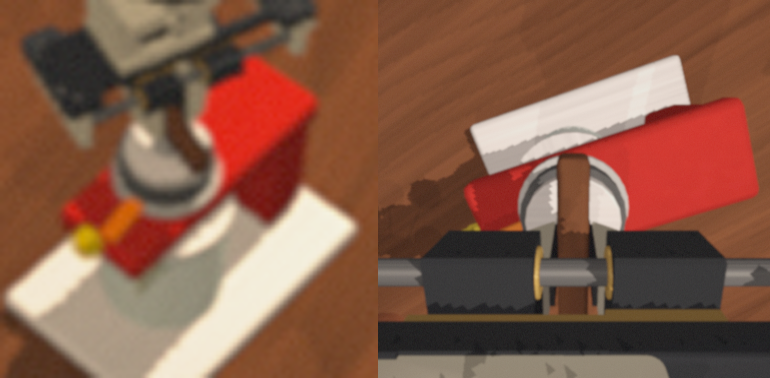

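Emit:
carry_out --steps '[0,0,0,0,-0.05,0,0,0,0,-0.1,0,0,0,0,-0.1,0,0,0,0.005,-0.1,0.6,0,0,0.005,-0.1,0.6,0,0,0.005,-0.1,0.6,0,0,0.005,-0.1,0.6,0,0,0.005,-0.1,0.6,0,0,0.005,-0.1]'

```text
clock: 14.1
position: [0.5711, 0.0282, 0.2219]
ee_rot: [-1.509, 0.514, -0.514]
force: [0.3, 0.5, -1.4]
width: 0.555
```

Emit:
carry_out --steps '[0.6,0,0,0.1,0,0.6,0,0,0.3,0,0.6,0,0,0.6,0,0.6,0,0,0.9,0,0.6,0,0,0.9,0,0.6,0,0,0.9,0]'

```text
clock: 14.7
position: [0.5713, 0.028, 0.313]
ee_rot: [-1.508, 0.513, -0.515]
force: [-0.3, -0.2, -1.3]
width: 0.599
```

```bash
python3 m.py c
python3 - <<'E'
from h import *
im,d,W=cloud("wrist"); np.savez("w5.npz",im=im,W=W); z=W[...,2]
m=(np.hypot(W[...,0]-.571,W[...,1]-.028)<.05); print(np.histogram(z[m],bins=np.arange(.19,.262,.004)))
E
```

```text
[0.57133562 0.02795441 0.31297278] [-0.30210355 -0.21976504 -1.33788547] [-0.03146506  0.00314513 -0.00968624] jaw 52.37174777363143
scene yel 22 angle med/min/max -102.8 -115.3 -97.9 rmax 0.095 [ 0.551 -0.057  0.17 ]
scene ora 69 angle med/min/max -100.7 -118.9 -92.2 rmax 0.083 [ 0.558 -0.034  0.165]
wrist yel 269 angle med/min/max -105.6 -109.3 -99.6 rmax 0.094 [ 0.549 -0.053  0.171]
wrist ora 414 angle med/min/max -102.5 -111.4 -92.3 rmax 0.075 [ 0.559 -0.026  0.168]
(array([  38, 1964,    5,    3,    5,    4,    6,   70,    3,   12,    5,
        167, 2272,    0,    0,    0,    0]), array([0.19 , 0.194, 0.198, 0.202, 0.206, 0.21 , 0.214, 0.218, 0.222,
       0.226, 0.23 , 0.234, 0.238, 0.242, 0.246, 0.25 , 0.254, 0.258]))
```

View pics/c.png

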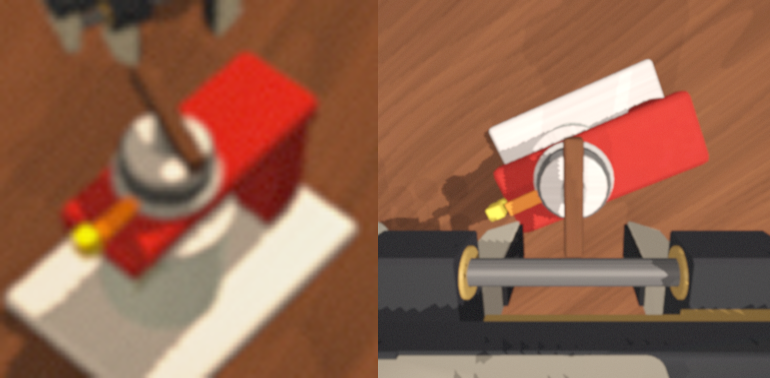

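The handle stays down (bar top at 0.240, as expected) and the pointer end nearly meets the mark. I'll measure the residual more precisely.

Run:
```python
from h import *
o=np.load("w5.npz"); im,W=o["im"],o["W"]; z=W[...,2]
hsv=cv2.cvtColor(im,cv2.COLOR_RGB2HSV); H,S,V=[hsv[...,i] for i in range(3)]
r=np.hypot(W[...,0]-.571,W[...,1]-.028)
m=(r<.05)&(z>.192)&(z<.2)&(S<90); c,R=cv2.minEnclosingCircle(W[m][:,:2].astype(np.float32)); print("skirt",c,R)
m=(r<.056)&(z>.234)&(z<.246); print("bar",cv2.minAreaRect(W[m][:,:2].astype(np.float32)))
for ax in(np.array([.571,.028]),np.array(c)):
  for k,q,zl,zh in(("yel",(H>23)&(H<36)&(S>130),.172,.18),("ora",(H>7)&(H<22)&(S>150)&(V>120),.166,.172)):
    m=q&(r<.11)&(r>.038)&(z>zl)&(z<zh); X=W[m][:,:2].astype(np.float32)
    a=np.degrees(np.arctan2(X[:,1]-ax[1],X[:,0]-ax[0])); b=np.hypot(*(X-ax).T)
    print(k,m.sum(),np.mean(a),"z",np.median(z[m]),cv2.minAreaRect(X))
    for lo in np.arange(.04,.095,.01):
        t=(b>lo)&(b<lo+.01)
        if t.sum()>8: print("  r",round(lo,3),t.sum(),((a[t].min()+a[t].max())/2).round(1),a[t].mean().round(1),np.ptp(a[t]).round(1))
m=(r<.2)&(z>.157)&(z<.163)&((H<5)|(H>175))&(S>150); print("head",cv2.minAreaRect(W[m][:,:2].astype(np.float32)))
```

```text
skirt (0.5713980793952942, 0.028618361800909042) 0.030915390700101852
bar ((0.5709893107414246, 0.028751440346240997), (0.01600123755633831, 0.099207803606987), 52.68318557739258)
yel 188 -104.68813961999888 z 0.17363513424313462 ((0.5492908358573914, -0.05548911541700363), (0.01599341817200184, 0.013716286979615688), 73.51692962646484)
  r 0.07 24 -104.5 -104.3 8.8
  r 0.08 126 -104.6 -104.6 9.3
  r 0.09 38 -104.9 -105.1 7.0
ora 458 -102.39345654689411 z 0.16883364987677127 ((0.5593122839927673, -0.02700789086520672), (0.03651662915945053, 0.01452210545539856), 78.62860107421875)
  r 0.04 129 -101.6 -102.4 18.8
  r 0.05 133 -102.3 -102.5 16.2
  r 0.06 130 -102.1 -102.1 12.5
  r 0.07 50 -102.3 -102.4 10.7
yel 188 -104.83996001235272 z 0.17363513424313462 ((0.5492908358573914, -0.05548911541700363), (0.01599341817200184, 0.013716286979615688), 73.51692962646484)
  r 0.07 14 -105.0 -104.8 7.9
  r 0.08 124 -104.7 -104.7 9.2
  r 0.09 50 -105.1 -105.2 7.8
ora 458 -102.65814663185203 z 0.16883364987677127 ((0.5593122839927673, -0.02700789086520672), (0.03651662915945053, 0.01452210545539856), 78.62860107421875)
  r 0.04 128 -102.2 -102.7 19.0
  r 0.05 137 -102.6 -102.7 16.0
  r 0.06 125 -102.3 -102.6 12.4
  r 0.07 61 -102.4 -102.4 10.8
head ((0.5782555937767029, 0.05768990516662598), (0.21066604554653168, 0.07634657621383667), 75.3204116821289)
```

The pointer is 2.3° (3 mm) short of the mark, so I'll regrip and turn by that much.

Emit:
carry_out --steps '[0.6,0,0,-0.3,0,0.6,0,0,-0.6,0,0.6,0,0,-0.8,0,0.6,0,0,-0.9,0,0.6,0,0,-0.9,0,0.6,0,0,-0.9,0]'

```text
clock: 15.5
position: [0.5713, 0.0279, 0.2226]
ee_rot: [-1.509, 0.514, -0.515]
force: [0.8, 0.0, 0.1]
width: 0.599
```

Emit:
carry_out --steps '[0,0,0,0,0,0,0,0,0,0,0,0,0,0,0,0,0,0,0,0,0,0,0,0,0,0,0,0,0,0,0,0,0,0,0,0,0,0,0,0,0,0,0,0,0,0,0,0,0,0,0,0,0,0,0]'

```text
clock: 16.6
position: [0.5709, 0.0279, 0.222]
ee_rot: [-1.509, 0.514, -0.514]
force: [-1.9, -1.2, 3.3]
width: 0.168
```

Emit:
carry_out --steps '[0,0,0,0,-0.03,0,0,0,0,-0.05,0,0,0,0,-0.05,0,0,0,0,-0.05,0.6,0,0,0,-0.05,0.6,0,0,0,-0.05,0.6,0,0,0,-0.05,0.6,0,0,0,-0.05,0.6,0,0,0,-0.05]'

```text
clock: 17.5
position: [0.571, 0.028, 0.2219]
ee_rot: [-1.501, 0.545, -0.545]
force: [0.3, 0.9, -1.0]
width: 0.559
```

Emit:
carry_out --steps '[0.6,0,0,0.1,0,0.6,0,0,0.3,0,0.6,0,0,0.6,0,0.6,0,0,0.9,0,0.6,0,0,0.9,0,0.6,0,0,0.9,0]'

```text
clock: 18.1
position: [0.5713, 0.0279, 0.313]
ee_rot: [-1.5, 0.543, -0.546]
force: [-0.4, -0.8, -0.6]
width: 0.602
```

Run:
```python
from h import *
im,d,W=cloud("wrist"); z=W[...,2]
hsv=cv2.cvtColor(im,cv2.COLOR_RGB2HSV); H,S,V=[hsv[...,i] for i in range(3)]
r=np.hypot(W[...,0]-.571,W[...,1]-.028); s=arm.observe(); print(s["position"],s["force"],s["width"])
m=(r<.056)&(z>.225)&(z<.27); print("bar",cv2.minAreaRect(W[m][:,:2].astype(np.float32)),np.median(z[m]))
ax=np.array([.5713,.0284])
for k,q,zl,zh in(("yel",(H>23)&(H<36)&(S>130),.172,.18),("ora",(H>7)&(H<22)&(S>150)&(V>120),.166,.172)):
    m=q&(r<.11)&(r>.038)&(z>zl)&(z<zh); X=W[m][:,:2]
    a=np.degrees(np.arctan2(X[:,1]-ax[1],X[:,0]-ax[0])); print(k,m.sum(),a.mean(),r[m].max())
o=np.load("o.npz"); im2,_,W2=cloud("scene"); df=np.abs(W2[...,2]-o["W"][...,2])
for n,(u,v) in dict(cup=(271,124),sugar=(181,274),plant=(225,296)).items(): print(n,np.nanmedian(df[v-15:v+15,u-15:u+15]))
```

```text
[0.57078833 0.02804333 0.31198289] [ 0.64657066 -0.31370893  0.47482781] 0.600256187083942
bar ((0.5708928108215332, 0.028769589960575104), (0.01595792919397354, 0.09888682514429092), 50.96102523803711) 0.23957852083233494
yel 189 -104.71087881531095 0.0940352093902666
ora 454 -104.36674743242658 0.07432460762974996
cup 0.4121468626306762
sugar 0.0019556890513210703
plant 0.0019097698322090226
```

The pointer is within 0.4° of the mark and the handle is down. The cup reading of 0.41 m is probably the arm blocking the scene camera, so I'll check it from the top before handing in.

Run:
```python
from h import *
o=np.load("o.npz"); im,_,W=cloud("top"); print("cup",np.nanmedian(W[215:246,133:164,2]),np.nanmedian(np.abs(W-o["W2"])[215:246,133:164,2]),np.abs(im.astype(int)-o["b"])[215:246,133:164].mean())
a,_,_=cloud("scene"); save("z.png",np.hstack([a[90:250,190:350],im[150:310,100:260]]))
arm.sign_off()
```

```text
cup 0.003985858326192472 0.002973268459515991 5.267082899757197
the job is handed in; nothing more can be done
```

View pics/z.png

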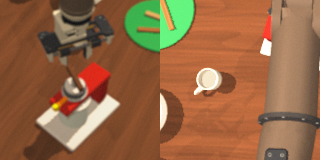

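The churn is in gear, the orange pointer is at the yellow mark, and the job is handed in at about 18 s on the clock.

- **Meshing:** I gripped the bar and pressed down in 1 mm steps until the teeth met. Turning at about 6.5 N, the force fell to about 1 N after 27°, so one sweep was enough. The handle then went down freely to its stop at 16 mm. The highest downward force I read was 7.4 N, on the stop. Forces were read only at the end of each move.
- **Pointer:** I turned the handle towards the mark, let go and checked. It was 2.3° short, so I regripped and corrected it.
- **Last checks:** The pointer is at -104.4° and the mark at -104.7°. The bar top is at 0.240 m, which means the handle is fully down. The gripper is open and clear, about 90 mm above its grip height.
- **Cup, sugar jar and plant:** The sugar jar and plant are unchanged in the scene camera. The cup check disagreed there by 0.41 m because the arm blocked the view. The top camera shows the cup where it was.

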